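# Line up the kitchen canisters by height

## Task

Line up the four aluminium canisters on the wooden board in order of height, one standing upright on the middle of each cork pad: the tallest on the pad nearest the red jug, then stepping down to the shortest on the pad farthest from the jug. Never knock a canister over, and leave the jug and the white bowl beside the board standing where they are.

Things in the scene. Friction and masses are not known exactly. Their poses are not given: they have to be found in the camera images.
- can_s: the smallest of four loose aluminium canisters: a plain upright cylinder 46 mm in diameter and 52 mm high to its flat lid, with a black knob on the middle of the lid (18 mm in diameter, reaching 14 mm above the lid; 66 mm high in all). The lid does not come off. Origin: centre of its underside; z up its axis. About 100 g, give or take 30 percent.
- can_m: the second smallest of four loose aluminium canisters: a plain upright cylinder 52 mm in diameter and 70 mm high to its flat lid, with a black knob on the middle of the lid (18 mm in diameter, reaching 14 mm above the lid; 84 mm high in all). The lid does not come off. Origin: centre of its underside; z up its axis. About 160 g, give or take 30 percent.
- can_l: the second tallest of four loose aluminium canisters: a plain upright cylinder 58 mm in diameter and 88 mm high to its flat lid, with a black knob on the middle of the lid (18 mm in diameter, reaching 14 mm above the lid; 102 mm high in all). The lid does not come off. Origin: centre of its underside; z up its axis. About 240 g, give or take 30 percent.
- can_xl: the tallest of four loose aluminium canisters: a plain upright cylinder 64 mm in diameter and 106 mm high to its flat lid, with a black knob on the middle of the lid (18 mm in diameter, reaching 14 mm above the lid; 120 mm high in all). The lid does not come off. Origin: centre of its underside; z up its axis. About 330 g, give or take 30 percent.
- pad_a: one of four identical round cork pads, fixed in a row on a low wooden board (board 105 x 370 mm, 12 mm thick); the letters say nothing about the order along the row. 68 mm in diameter, 4 mm thick, its top 16 mm above the counter. Neighbouring pads are about 85 mm apart, centre to centre. Origin: centre of its underside (4 mm below its top).
- pad_b: one of four identical round cork pads, fixed in a row on a low wooden board (board 105 x 370 mm, 12 mm thick); the letters say nothing about the order along the row. 68 mm in diameter, 4 mm thick, its top 16 mm above the counter. Neighbouring pads are about 85 mm apart, centre to centre. Origin: centre of its underside (4 mm below its top).
- pad_c: one of four identical round cork pads, fixed in a row on a low wooden board (board 105 x 370 mm, 12 mm thick); the letters say nothing about the order along the row. 68 mm in diameter, 4 mm thick, its top 16 mm above the counter. Neighbouring pads are about 85 mm apart, centre to centre. Origin: centre of its underside (4 mm below its top).
- pad_d: one of four identical round cork pads, fixed in a row on a low wooden board (board 105 x 370 mm, 12 mm thick); the letters say nothing about the order along the row. 68 mm in diameter, 4 mm thick, its top 16 mm above the counter. Neighbouring pads are about 85 mm apart, centre to centre. Origin: centre of its underside (4 mm below its top).
- jug: the red plastic jug, open at the top, 112 mm at its widest and 150 mm high, with a handle; stands beyond one end of the row of pads, its axis about 0.23 m from the nearest pad's centre. Loose. Origin: centre of its underside.
- bowl: the white ceramic bowl, 124 mm across the rim and 55 mm high; stands beyond the other end of the row. Loose. Origin: centre of its underside.
Things that resemble listed ones, but are neither listed nor needed, are in the scene too. What is shaped like the can_xl but yellow is not meant. Leave any yellow look-alike of the can_s alone.

How it is judged:
By the outcome, as a careful person would: the job done as asked, in the order asked, and still so for the second after the job is handed in, with the robot touching nothing.
It also fails if it takes over 112 s, if anything falls off the work surface, if the arm or the gripper's body presses on something with over 40 N, if the wrist force passes 120 N, or if a joint passes its speed limit or range.

## Robot

A 7-joint arm with a two-finger parallel gripper is mounted at the origin on the work surface. World frame = base frame: x ahead of the robot, y to its left, z up, the work surface at z = 0. Lengths are in mm, angles in rad, forces in N, time in s.
With the tool pointing down it reaches from about 400 to 900 mm from the base axis. Payload 5.6 kg.
Tool frame: the origin (TCP) lies at the very end of the fingers, on their centre line; the grasp point (between the pads) lies 19 mm behind it; z points along the fingers, y is the line along which they close (so a half turn about z gives the same grasp; the last joint's range is limited). The gripper opens to 92 mm and grips with 3 to 60 N. Pads are 20 mm wide; open, the fingers measure 128 mm over their backs; the gripper's body (75 mm by 189 mm) begins 69 mm behind the grasp point.
Start: joints at [1.066, 0.468, -0.012, 1.603, 0.006, 1.071, -0.056], TCP at [289.576, -581.94, 214.592] pointing down, gripper open.
Joint ranges: [-2.53, 2.53], [-0.31, 2.02], [-1.57, 1.55], [0.28, 2.44], [-1.29, 4.43], [0.15, 1.84], [-2.92, 2.92]. Speed limits (rad/s): [2.57, 2.57, 3.14, 3.14, 3.14, 3.14, 3.14].

## Interface

Orientations are given as a unit quaternion [w, x, y, z].
In Python, from station import get_obs, get_image, close_job, find_in, silhouettes gives the robot as it stands.
- The arm moves only by the tool servo_tool, never from a script. Its arguments are lists of equal length, an entry for each row: "gripper": the finger opening in mm, from 0 to 91.9; "linear": the shift along the world's x, y, z as a fraction of full scale, a list of three; "yaw": the turn about the world's z as a fraction of full scale. A call has exactly 10 rows; each row is the pose to reach, as a shift and turn from the pose commanded when the call began, turning the shorter way round; what a row does not reach only later rows make up. Full scale, the value 1, is 0.5 m for a shift and 2 pi rad for a turn. A row lasts 1/12 s, in which the tool goes at most 41.7 mm and 7.16 degrees, less where a joint would pass 70% of its speed; a pose out of reach is approached as far as the arm can. A call with a number of a shift or a turn outside -1 to 1 is refused whole. A call with a gripper value outside its range is refused whole. The fingers move at their own pace and stop on an object; the grip force is fixed at half the most. Time passes only in rows, so rows that repeat a pose let the fingers close, or fill a call up. It gives the time, the measured TCP pose, the force, the opening and the grip force at its end, in the units of the state.
- get_obs(): the state, without advancing time (a new reading comes with each control period).
- get_image(name): name is "side" or "top"; returns a dict with "image" (400x640x3 uint8, red, green, blue), "vfov" (degrees; the focal length in pixels is half the picture's height over the tangent of half this angle, whatever the lens; pixels are square), "cx", "cy" (the principal point, pixels), "k1" (the pictures are not rectified: a ray, as slopes to the right and down, at radius r is drawn at 1 + k1 r^2 times it, then the intrinsics apply), "camera_from_world" (4x4, takes a point from world to camera coordinates). Camera axes: x right, y down, z forward; pixel columns grow to the right and rows downward; lengths in mm; the calibration is good to about 2 mm. A picture is of the moment at which its call begins. There is no depth.
- close_job(): hands the job in; it is judged then, once.
Trained networks look in the newest picture that a camera, given by its name, has taken for a name from the list of things; names that differ only in an ending like _2 or _b are one class to them, and where a whole thing is asked for, a point or a joint stands for the part that bears it (a point fixed in the world has none). Each returns a list of dicts, best first, with "conf" (0 to 1); they miss things now and then, are a little off and sometimes report something else, mostly with a low value. They report only what shows in the picture. A call takes as long as a camera call. They do not tell look-alikes from the thing itself.
- find_in(camera, query): "location" ([x, y, z] in mm, in world coordinates, good to about 4 mm: the middle of the surface that is visible of it).
- silhouettes(camera, query): "mask" (400x640 bool, what is visible of it).
The state is a dict: "t": time; "joint_pos": joint angles; "qd": joint speeds; "joint_efforts": joint torques, N m; "tool_pos": TCP position; "eef_rot": TCP orientation; "contact_force": force on the tool from outside, world axes, zero at the start; "torque": the same for the moment, N m; "gripper_width": opening from 0.0 (shut) to 1.0 (fully open); "grasp_force": force on a finger pad.
Only numpy, scipy, OpenCV 4.12 (cv2) and the standard library are available. Lean on these libraries where they do the work, as an engineer would, in place of code of your own. Each camera call takes 0.05 s, during which the arm holds its last target. There are 200 camera calls.

## Working session

There is one attempt and no reset: what is moved stays moved. The work goes in short steps, Python scripts to look and compute and a tool call to move; the robot and the scene stay as the last step left them, time stands still between calls to the robot, and variables do not carry over. Pictures are saved under pics/ and viewed, at most 14 in all, crops included, and the job is handed in when it is done.

Besides the shell and the picture viewer there is one more tool, called after "Call:" by a JSON object that holds its "method" and its "body". servo_tool: Moves the arm, as the interface text tells. Shift numbers are shares of 0.5 m and turn numbers shares of 2 pi rad, none past 1 either way. Its arguments: {"type":"object","properties":{"gripper":{"type":"array","items":{"type":"number"}},"linear":{"type":"array","items":{"type":"array","items":{"type":"number","minimum":-1,"maximum":1}}},"yaw":{"type":"array","items":{"type":"number","minimum":-1,"maximum":1}}},"required":["gripper","linear","yaw"]}

```bash
mkdir -p pics; cat > h.py <<'E'
import numpy as np, cv2
from station import *
def save(im,n): cv2.imwrite(f'pics/{n}.png',im['image'][:,:,::-1])
def f(im): return 200/np.tan(np.radians(im['vfov'])/2)
def unproj(im,u,v,z):
    F=f(im); d=np.array([(u-im['cx'])/F,(v-im['cy'])/F]); p=d.copy()
    for _ in range(30): p=d/(1+im['k1']*(p@p))
    M=np.array(im['camera_from_world']); R,t=M[:3,:3],M[:3,3]
    c=-R.T@t; r=R.T@np.r_[p,1]; return (c+r*(z-c[2])/r[2]).round(1)
def proj(im,P):
    M=np.array(im['camera_from_world']); q=M[:3,:3]@P+M[:3,3]; p=q[:2]/q[2]; p=p*(1+im['k1']*(p@p)); return p*f(im)+[im['cx'],im['cy']]
E
python3 - <<'E'
from h import *
for c in('top','side'):
    im=get_image(c); save(im,c+'0')
    M=np.array(im['camera_from_world']); print(c,-M[:3,:3].T@M[:3,3],M[:3,2] , im['k1'],f(im))
    for q in('can_s','can_m','can_l','can_xl','pad_a','jug','bowl'):
        for d in find_in(c,q): print(q,np.round(d['location'],0),round(d['conf'],2),proj(im,np.array(d['location'])).round())
print(get_obs())
E
```

```text
top [404.40449121  -3.70831425 970.14530861] [-0.03076835 -0.14417024 -0.98907444] -0.0024437464429797255 399.5261729121266
can_s [ 432. -288.   53.] 0.8 [458. 244.]
can_s [432.  70.  69.] 0.71 [300. 246.]
can_s [448. 180.  90.] 0.62 [249. 239.]
can_m [ 432. -288.   53.] 0.8 [458. 244.]
can_m [432.  70.  69.] 0.71 [300. 246.]
can_m [448. 180.  90.] 0.62 [249. 239.]
can_l [ 432. -288.   53.] 0.8 [458. 244.]
can_l [432.  70.  69.] 0.71 [300. 246.]
can_l [448. 180.  90.] 0.62 [249. 239.]
can_xl [458. -71. 106.] 0.84 [364. 233.]
can_xl [342.  -2. 107.] 0.78 [332. 288.]
pad_a [629. 160.  14.] 0.69 [265. 166.]
pad_a [644. -94.  18.] 0.64 [368. 158.]
pad_a [633. -12.  15.] 0.63 [335. 164.]
pad_a [628.  73.  19.] 0.62 [300. 166.]
jug [ 686. -332.   94.] 0.63 [477. 130.]
bowl [654. 402.  25.] 0.93 [166. 157.]
side [229.83633749 733.89161127 751.25499702] [-0.00346828 -0.73925927 -0.67341199] -0.08317421660671528 396.71448177421604
can_s [440. 206.  76.] 0.8 [329. 249.]
can_s [ 427. -279.   46.] 0.76 [392. 144.]
can_s [430.  93.  54.] 0.72 [350. 223.]
can_s [ 423. -188.   37.] 0.71 [385. 163.]
[... 839 characters left out ...]
ray([ 1.0660159 ,  0.46745895, -0.01160428,  1.60268554,  0.00599864,
        1.07137153, -0.05632049]), 'qd': array([-0.00140191, -0.00061647, -0.00041822,  0.0013157 ,  0.00018678,
       -0.00110515, -0.00062206]), 'joint_efforts': array([ 8.88268314e-04, -5.20352840e+01, -1.16022260e-02, -2.44041306e+01,
       -5.66055137e-02,  1.12661973e-02,  3.27449538e-05]), 'tool_pos': array([ 289.57997824, -581.96198869,  214.62502091]), 'eef_rot': array([ 5.85887441e-05,  9.73473213e-01,  2.28801004e-01, -2.11635820e-06]), 'contact_force': array([ 0.83336844,  0.37255933, -0.38092688]), 'torque': array([0.01684168, 0.04473962, 0.03666107]), 'grasp_force': 0.0, 'gripper_width': 0.9991868777793301}
```

View pics/top0.png

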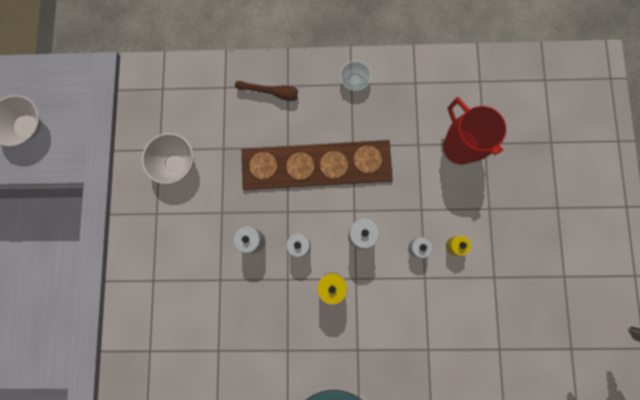

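View pics/side0.png

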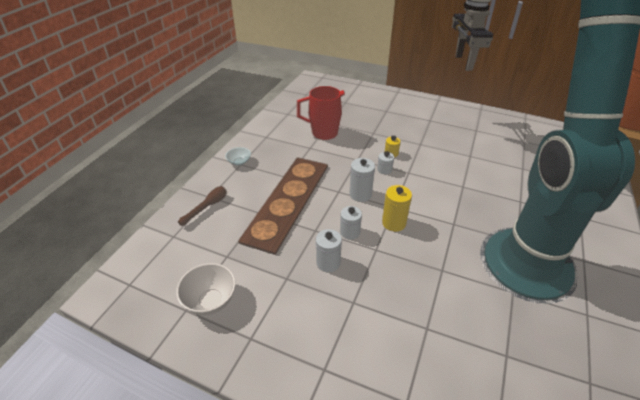

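```bash
cat >> h.py <<'E'
from scipy.optimize import least_squares
S={'can_s':(46,52),'can_m':(52,70),'can_l':(58,88),'can_xl':(64,106)}
def model(x,y,z0,D,H,knob=True):
    a=np.linspace(0,2*np.pi,40,endpoint=False); c,s=np.cos(a),np.sin(a)
    L=[(D/2,0,H)]+([(9,H,H+14)] if knob else [])
    return [np.array([[x+r*c[i],y+r*s[i],z0+z] for z in(z1,z2) for i in range(40)]) for r,z1,z2 in L]
def render(im,*a):
    m=np.zeros((1600,2560),np.uint8)
    for P in model(*a):
        p=np.array([proj(im,q) for q in P]); cv2.fillConvexPoly(m,cv2.convexHull(np.round(p*4+1.5).astype(np.int32)),1)
    return cv2.resize(m.astype(np.float32),(640,400),interpolation=cv2.INTER_AREA)
def cen(m):
    v,u=np.nonzero(m>.01); w=m[v,u].astype(float); return np.array([(u*w).sum(),(v*w).sum()])/w.sum()
def locate(im,mask,x,y,z0,D,H,knob=True):
    t=cen(mask)
    r=least_squares(lambda p:cen(render(im,p[0],p[1],z0,D,H,knob))-t,[x,y],diff_step=.02,max_nfev=12)
    R=render(im,*r.x,z0,D,H,knob)>.5; return r.x.round(1),round((R&mask).sum()/(R|mask).sum(),3)
def run(cam,items):
    im=get_image(cam); cache={}
    for n,x,y,z0,D,H,k in items:
        q='pad_a' if n[:3]=='pad' else n
        if q not in cache: cache[q]=silhouettes(cam,q)
        u=proj(im,np.array([x,y,z0+H/2]))
        b=[d for d in cache[q] if np.hypot(*(cen(d['mask']*1.)-u))<12]
        b.sort(key=lambda d:np.hypot(*(cen(d['mask']*1.)-u)))
        print(cam,n,*(locate(im,b[0]['mask'],x,y,z0,D,H,k) if b else ['none']))
    return im
cans0={'can_s':(425,-187),'can_m':(430,75),'can_l':(445,190),'can_xl':(455,-65)}
pads0=[('pad1',644,-92),('pad2',633,-9),('pad3',627,75),('pad4',631,164)]
E
python3 - <<'E'
from h import *
I=[(n,*cans0[n],0,*S[n],True) for n in S]+[(n,x,y,12,68,4,False) for n,x,y in pads0]+[('jug',675,-310,0,112,150,False),('can_xl',337,5,0,64,106,True),('can_s',427,-285,0,46,52,True)]
for c in('top','side'): run(c,I)
E
```

```text
top can_s [ 428.1 -206. ] 0.942
top can_m [436.5  75.7] 0.887
top can_l [449.3 187.7] 0.979
top can_xl [458.3 -71.9] 0.977
top pad1 [645.2 -92.2] 0.951
top pad2 [633.3  -8.9] 0.96
top pad3 [630.1  73.4] 0.927
top pad4 [633.7 164.9] 0.965
top jug [ 679.5 -323.7] 0.761
top can_xl [342.4  -0. ] 0.956
top can_s [ 432.7 -296. ] 0.929
side can_s [ 427.  -203.9] 0.935
side can_m [436.2  74.2] 0.92
side can_l [449.3 186.9] 0.974
side can_xl [458.7 -73.1] 0.888
side pad1 [647.7 -93.7] 0.898
side pad2 [632.6 -10.3] 0.931
side pad3 [632.5  72.5] 0.904
side pad4 [633.8 164.8] 0.934
side jug [ 683.8 -332.5] 0.794
side can_xl [339.7   1.2] 0.953
side can_s [ 432.6 -306.7] 0.764
```

Call:
{"method": "servo_tool", "body": {"gripper": [91.9,91.9,91.9,91.9,91.9,91.9,91.9,91.9,91.9,91.9], "linear": [[0.02,0.056,-0.003],[0.04,0.112,-0.006],[0.06,0.168,-0.009],[0.08,0.224,-0.012],[0.1,0.28,-0.015],[0.12,0.336,-0.018],[0.14,0.392,-0.021],[0.16,0.448,-0.024],[0.18,0.504,-0.027],[0.2,0.56,-0.03]], "yaw": [0.0177,0.0353,0.053,0.0706,0.0883,0.106,0.1236,0.1412,0.1589,0.1765]}}

```text
t: 2.33
tool_pos: [389.9, -300.7, 199.8]
eef_rot: [0.0, 0.705, 0.709, -0.0]
contact_force: [0.2, 0.0, -0.9]
gripper_width: 1.0
grasp_force: 0.0
```

Call:
{"method": "servo_tool", "body": {"gripper": [91.9,91.9,91.9,91.9,91.9,91.9,91.9,91.9,91.9,91.9], "linear": [[0.017,0.057,0],[0.034,0.114,0],[0.051,0.171,0],[0.068,0.228,0],[0.086,0.285,0],[0.103,0.343,0],[0.12,0.4,0],[0.137,0.458,0],[0.137,0.458,0],[0.137,0.458,0]], "yaw": [0,0,0,0,0,0,0,0,0,0]}}

```text
t: 3.17
tool_pos: [458.4, -71.5, 199.8]
eef_rot: [0.0, 0.706, 0.708, 0.0]
contact_force: [-0.6, 0.7, 0.2]
gripper_width: 1.002
grasp_force: 0.0
```

Call:
{"method": "servo_tool", "body": {"gripper": [91.9,91.9,91.9,91.9,91.9,91.9,91.9,40,40,40], "linear": [[0,-0.002,-0.052],[0,-0.002,-0.104],[0,-0.002,-0.156],[0,-0.002,-0.208],[0,-0.002,-0.26],[0,-0.002,-0.31],[0,-0.002,-0.31],[0,-0.002,-0.31],[0,-0.002,-0.31],[0,-0.002,-0.31]], "yaw": [0,0,0,0,0,0,0,0,0,0]}}

```text
t: 4.0
tool_pos: [459.3, -74.6, 46.1]
eef_rot: [0.001, 0.707, 0.707, 0.001]
contact_force: [0.3, 0.3, 1.2]
gripper_width: 0.807
grasp_force: 0.0
```

Call:
{"method": "servo_tool", "body": {"gripper": [40,40,40,40,40,40,40,40,40,40], "linear": [[0,0,0],[0,0,0],[0,0,0.02],[0,0,0.04],[0,0,0.06],[0,0,0.06],[0,0,0.06],[0,0,0.06],[0,0,0.06],[0,0,0.06]], "yaw": [0,0,0,0,0,0,0,0,0,0]}}

```text
t: 4.83
tool_pos: [457.7, -73.9, 74.2]
eef_rot: [-0.0, 0.707, 0.707, -0.0]
contact_force: [0.1, -0.2, -2.6]
gripper_width: 0.689
grasp_force: 30.0
```

Call:
{"method": "servo_tool", "body": {"gripper": [40,40,40,40,40,40,40,40,40,40], "linear": [[0.04,-0.005,0.02],[0.09,-0.01,0.04],[0.14,-0.015,0.04],[0.19,-0.02,0.04],[0.24,-0.026,0.04],[0.29,-0.032,0.04],[0.34,-0.037,0.04],[0.376,-0.041,0.04],[0.376,-0.041,0.04],[0.376,-0.041,0.04]], "yaw": [0,0,0,0,0,0,0,0,0,0]}}

```text
t: 5.67
tool_pos: [645.8, -94.2, 93.3]
eef_rot: [-0.001, 0.707, 0.707, -0.0]
contact_force: [-1.2, -0.0, -4.1]
gripper_width: 0.695
grasp_force: 30.0
```

```bash
python3 - <<'E'
from h import *
o=get_obs(); print(o['tool_pos'])
for c in('top','side'): save(run(c,[('can_xl',646,-93,49,64,106,True)]),c+'1')
E
```

```text
[645.84345025 -94.16955479  93.26594048]
top can_xl [645.6 -65.9] 0.152
side can_xl [646.8 -91.3] 0.882
```

View pics/side1.png

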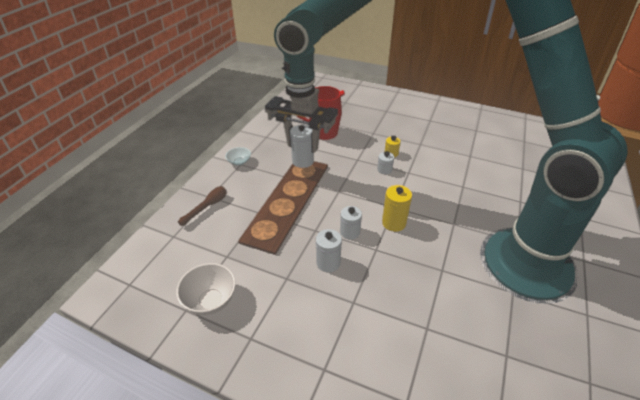

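Call:
{"method": "servo_tool", "body": {"gripper": [40,40,40,40,40,40,91.9,91.9,91.9,91.9], "linear": [[0,-0.002,-0.02],[0,-0.002,-0.035],[0,-0.002,-0.05],[0,-0.002,-0.058],[0,-0.002,-0.064],[0,-0.002,-0.064],[0,-0.002,-0.064],[0,-0.002,-0.064],[0,-0.002,-0.064],[0,-0.002,-0.064]], "yaw": [0,0,0,0,0,0,0,0,0,0]}}

```text
t: 6.7
tool_pos: [646.5, -95.4, 63.0]
eef_rot: [0.0, 0.707, 0.707, 0.0]
contact_force: [-0.2, 0.2, -0.7]
gripper_width: 0.964
grasp_force: 0.0
```

Call:
{"method": "servo_tool", "body": {"gripper": [91.9,91.9,91.9,91.9,91.9,91.9,91.9,91.9,91.9,91.9], "linear": [[0,0,0],[0,0,0],[0,0,0.05],[0,0,0.1],[0,0,0.16],[0,0,0.22],[0,0,0.28],[0,0,0.28],[0,0,0.28],[0,0,0.28]], "yaw": [0,0,0,0,0,0,0,0,0,0]}}

```text
t: 7.53
tool_pos: [645.6, -95.6, 202.1]
eef_rot: [-0.0, 0.707, 0.707, -0.0]
contact_force: [0.4, -0.5, 0.4]
gripper_width: 0.997
grasp_force: 0.0
```

Call:
{"method": "servo_tool", "body": {"gripper": [91.9,91.9,91.9,91.9,91.9,91.9,91.9,91.9,91.9,91.9], "linear": [[-0.039,0.057,0],[-0.079,0.113,0],[-0.118,0.17,0],[-0.157,0.226,0],[-0.197,0.283,0],[-0.236,0.34,0],[-0.275,0.396,0],[-0.32,0.46,0],[-0.37,0.53,0],[-0.393,0.566,0]], "yaw": [0,0,0,0,0,0,0,0,0,0]}}

```text
t: 8.37
tool_pos: [445.5, 190.5, 201.3]
eef_rot: [-0.001, 0.706, 0.709, -0.001]
contact_force: [0.5, 0.8, -0.0]
gripper_width: 0.999
grasp_force: 0.0
```

```bash
python3 - <<'E'
from h import *
for c in('top','side'): im=run(c,[('can_xl',646,-93,16,64,106,True)])
print(get_obs()['tool_pos'])
E
```

```text
top can_xl [647.6 -93.1] 0.949
side can_xl [614.2 -56.2] 0.056
[448.98206082 187.1719866  201.54173895]
```

Call:
{"method": "servo_tool", "body": {"gripper": [91.9,91.9,91.9,91.9,91.9,91.9,91.9,91.9,40,40], "linear": [[0,0,-0.06],[0,0,-0.12],[0,0,-0.18],[0,0,-0.24],[0,0,-0.29],[0,0,-0.32],[0,0,-0.333],[0,0,-0.333],[0,0,-0.333],[0,0,-0.333]], "yaw": [0,0,0,0,0,0,0,0,0,0]}}

```text
t: 9.4
tool_pos: [450.6, 187.4, 36.9]
eef_rot: [0.0, 0.707, 0.707, 0.001]
contact_force: [-0.6, 0.5, -0.7]
gripper_width: 0.875
grasp_force: 0.0
```

Call:
{"method": "servo_tool", "body": {"gripper": [40,40,40,40,40,40,40,40,40,40], "linear": [[0,0,0],[0,0,0],[0,0,0],[0,0,0],[0,0,0.03],[0,0,0.07],[0,0,0.12],[0,0,0.12],[0,0,0.12],[0,0,0.12]], "yaw": [0,0,0,0,0,0,0,0,0,0]}}

```text
t: 10.23
tool_pos: [449.0, 186.9, 95.3]
eef_rot: [-0.0, 0.707, 0.707, -0.001]
contact_force: [0.4, 0.5, -3.5]
gripper_width: 0.629
grasp_force: 30.0
```

Call:
{"method": "servo_tool", "body": {"gripper": [40,40,40,40,40,40,40,40,40,40], "linear": [[0.04,-0.03,0],[0.09,-0.07,0],[0.14,-0.12,0],[0.19,-0.17,0],[0.24,-0.22,0],[0.29,-0.28,0],[0.33,-0.34,0],[0.36,-0.38,0],[0.368,-0.393,0],[0.368,-0.393,0]], "yaw": [0,0,0,0,0,0,0,0,0,0]}}

```text
t: 11.07
tool_pos: [633.3, -12.2, 93.6]
eef_rot: [-0.001, 0.709, 0.705, -0.001]
contact_force: [-0.2, 0.3, -3.5]
gripper_width: 0.622
grasp_force: 30.0
```

```bash
python3 - <<'E'
from h import *
print(get_obs()['tool_pos'])
for c in('top','side'): im=run(c,[('can_l',633,-9.5,60,58,88,True),('can_xl',646,-93,16,64,106,True)])
print(get_obs()['tool_pos'])
E
```

```text
[633.25927511 -12.15717326  93.59795899]
top can_l none
top can_xl none
side can_l [634.   -1.3] 0.849
side can_xl [628.1 -82.8] 0.178
[632.77355823  -6.92724466  96.01912335]
```

Call:
{"method": "servo_tool", "body": {"gripper": [40,40,40,40,40,40,40,40,40,40], "linear": [[0,0,-0.01],[0,0,-0.03],[0,0,-0.05],[0,0,-0.06],[0,0,-0.06],[0,0,-0.06],[0,0,-0.06],[0,0,-0.06],[0,0,-0.06],[0,0,-0.06]], "yaw": [0,0,0,0,0,0,0,0,0,0]}}

```text
t: 12.2
tool_pos: [633.8, -9.0, 66.5]
eef_rot: [0.0, 0.707, 0.707, 0.0]
contact_force: [-0.2, -0.1, -3.0]
gripper_width: 0.627
grasp_force: 30.0
```

```bash
python3 - <<'E'
from h import *
p=get_obs()['tool_pos'];print(p)
im=run('side',[('can_l',633,-9.5,p[2]-35.3,58,88,True),('can_xl',646,-93,16,64,106,True)]); save(im,'side2')
c=im['image'][110:260,220:380,::-1]; cv2.imwrite('pics/side2c.png',cv2.resize(c,None,fx=4,fy=4))
E
```

```text
[633.8448651   -8.98039893  66.49271383]
side can_l [636.   -4.4] 0.874
side can_xl [635.7 -83.8] 0.062
```

View pics/side2c.png

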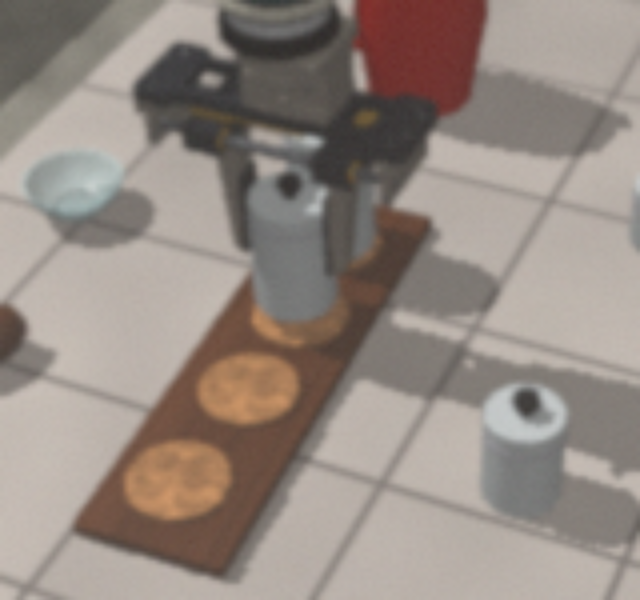

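Call:
{"method": "servo_tool", "body": {"gripper": [40,40,40,40,40,91.9,91.9,91.9,91.9,91.9], "linear": [[-0.001,-0.001,-0.01],[-0.001,-0.001,-0.02],[-0.001,-0.001,-0.029],[-0.001,-0.001,-0.029],[-0.001,-0.001,-0.029],[-0.001,-0.001,-0.029],[-0.001,-0.001,-0.029],[-0.001,-0.001,-0.029],[-0.001,-0.001,-0.029],[-0.001,-0.001,-0.029]], "yaw": [0,0,0,0,0,0,0,0,0,0]}}

```text
t: 13.18
tool_pos: [633.1, -9.4, 51.4]
eef_rot: [-0.0, 0.707, 0.707, 0.0]
contact_force: [0.2, 0.6, -0.5]
gripper_width: 0.965
grasp_force: 0.0
```

Call:
{"method": "servo_tool", "body": {"gripper": [91.9,91.9,91.9,91.9,91.9,91.9,91.9,91.9,91.9,91.9], "linear": [[0,0,0],[0,0,0.03],[0,0,0.08],[0,0,0.13],[0,0,0.19],[0,0,0.25],[0,0,0.29],[0,0,0.3],[0,0,0.3],[0,0,0.3]], "yaw": [0,0,0,0,0,0,0,0,0,0]}}

```text
t: 14.02
tool_pos: [632.6, -9.6, 201.3]
eef_rot: [-0.0, 0.707, 0.707, -0.0]
contact_force: [0.7, -0.1, -0.3]
gripper_width: 1.001
grasp_force: 0.0
```

Call:
{"method": "servo_tool", "body": {"gripper": [91.9,91.9,91.9,91.9,91.9,91.9,91.9,91.9,91.9,91.9], "linear": [[-0.05,0.02,0],[-0.11,0.045,0],[-0.17,0.07,0],[-0.23,0.1,0],[-0.29,0.125,0],[-0.34,0.147,0],[-0.38,0.163,0],[-0.392,0.169,0],[-0.392,0.169,0],[-0.392,0.169,0]], "yaw": [0,0,0,0,0,0,0,0,0,0]}}

```text
t: 14.85
tool_pos: [437.6, 74.6, 201.2]
eef_rot: [-0.0, 0.707, 0.707, -0.0]
contact_force: [0.1, -0.2, 0.3]
gripper_width: 1.002
grasp_force: 0.0
```

```bash
python3 - <<'E'
from h import *
print(get_obs()['tool_pos'])
for c in('top','side'): im=run(c,[('can_l',633,-9.5,16,58,88,True),('can_xl',646,-93,16,64,106,True)])
print(get_obs()['tool_pos'])
E
```

```text
[437.60631031  74.56508368 201.19967744]
top can_l [634.2  -9.5] 0.962
top can_xl [648.2 -93.4] 0.929
side can_l [636. -12.] 0.948
side can_xl [ 651.4 -111. ] 0.651
[437.60917164  74.80429882 201.34315701]
```

Call:
{"method": "servo_tool", "body": {"gripper": [91.9,91.9,91.9,91.9,91.9,91.9,91.9,91.9,40,40], "linear": [[-0.002,0,-0.06],[-0.002,0,-0.12],[-0.002,0,-0.18],[-0.002,0,-0.24],[-0.002,0,-0.3],[-0.002,0,-0.34],[-0.002,0,-0.359],[-0.002,0,-0.359],[-0.002,0,-0.359],[-0.002,0,-0.359]], "yaw": [0,0,0,0,0,0,0,0,0,0]}}

```text
t: 15.98
tool_pos: [437.2, 75.4, 23.2]
eef_rot: [0.001, 0.707, 0.707, 0.001]
contact_force: [-0.4, 0.6, 0.9]
gripper_width: 0.876
grasp_force: 0.0
```

Call:
{"method": "servo_tool", "body": {"gripper": [40,40,40,40,40,40,40,40,40,40], "linear": [[0,0,0],[0,0,0],[0,0,0],[0,0,0],[0,0,0.03],[0,0,0.06],[0,0,0.09],[0,0,0.1],[0,0,0.1],[0,0,0.1]], "yaw": [0,0,0,0,0,0,0,0,0,0]}}

```text
t: 16.82
tool_pos: [435.9, 74.7, 71.9]
eef_rot: [0.0, 0.707, 0.707, -0.0]
contact_force: [0.1, -0.0, -2.0]
gripper_width: 0.56
grasp_force: 30.0
```

Call:
{"method": "servo_tool", "body": {"gripper": [40,40,40,40,40,40,40,40,40,40], "linear": [[0.04,0,0],[0.1,-0.001,0],[0.16,-0.001,0],[0.22,-0.002,0],[0.28,-0.002,0],[0.33,-0.003,0],[0.37,-0.003,0],[0.391,-0.003,0],[0.391,-0.003,0],[0.391,-0.003,0]], "yaw": [0,0,0,0,0,0,0,0,0,0]}}

```text
t: 17.65
tool_pos: [630.3, 73.6, 70.3]
eef_rot: [-0.001, 0.707, 0.707, -0.001]
contact_force: [-1.1, 1.0, -2.3]
gripper_width: 0.56
grasp_force: 30.0
```

Call:
{"method": "servo_tool", "body": {"gripper": [40,40,40,40,40,40,40,40,40,40], "linear": [[0,0,-0.01],[0,0,-0.03],[0,0,-0.045],[0,0,-0.055],[0,0,-0.06],[0,0,-0.064],[0,0,-0.066],[0,0,-0.066],[0,0,-0.066],[0,0,-0.066]], "yaw": [0,0,0,0,0,0,0,0,0,0]}}

```text
t: 18.48
tool_pos: [630.5, 73.3, 40.9]
eef_rot: [-0.0, 0.707, 0.707, -0.001]
contact_force: [-7.9, -1.7, 12.5]
gripper_width: 0.561
grasp_force: 30.0
```

```bash
python3 - <<'E'
from h import *
o=get_obs();p=o['tool_pos'];print(p,o['contact_force'],o['torque'],o['eef_rot'])
im=run('side',[('can_m',631,73,17,52,70,True)])
c=im['image'][110:260,220:380,::-1]; cv2.imwrite('pics/side3c.png',cv2.resize(c,None,fx=4,fy=4))
E
```

```text
[630.52744465  73.33527135  40.86199749] [-7.94777576 -1.69473344 12.4740028 ] [-0.39223276  1.64769098  0.07111083] [-5.09512903e-05  7.07145755e-01  7.07066656e-01 -1.27398961e-03]
side can_m [634.1  77.2] 0.779
```

View pics/side3c.png

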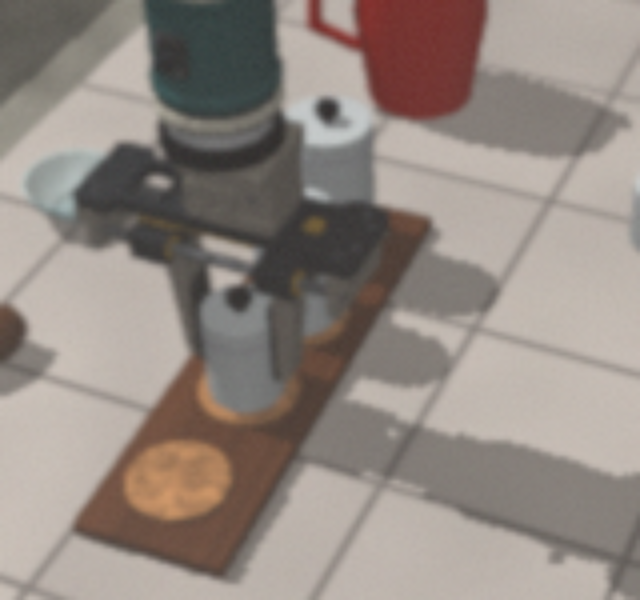

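Call:
{"method": "servo_tool", "body": {"gripper": [40,40,40,40,40,40,40,40,40,40], "linear": [[0,0,0.001],[0,0,0.002],[0,0,0.003],[0,0,0.004],[0,0,0.005],[0,0,0.005],[0,0,0.005],[0,0,0.005],[0,0,0.005],[0,0,0.005]], "yaw": [0,0,0,0,0,0,0,0,0,0]}}

```text
t: 19.42
tool_pos: [631.6, 73.6, 41.5]
eef_rot: [-0.0, 0.707, 0.707, -0.0]
contact_force: [-0.5, -0.1, -2.0]
gripper_width: 0.562
grasp_force: 30.0
```

Call:
{"method": "servo_tool", "body": {"gripper": [40,40,60,91.9,91.9,91.9,91.9,91.9,91.9,91.9], "linear": [[0,0,-0.001],[0,0,-0.001],[0,0,-0.001],[0,0,-0.001],[0,0,-0.001],[0,0,-0.001],[0,0,-0.001],[0,0,-0.001],[0,0,-0.001],[0,0,-0.001]], "yaw": [0,0,0,0,0,0,0,0,0,0]}}

```text
t: 20.25
tool_pos: [631.6, 73.5, 41.1]
eef_rot: [0.0, 0.707, 0.707, 0.0]
contact_force: [-1.0, -0.2, -0.0]
gripper_width: 1.001
grasp_force: 0.0
```

Call:
{"method": "servo_tool", "body": {"gripper": [91.9,91.9,91.9,91.9,91.9,91.9,91.9,91.9,91.9,91.9], "linear": [[0,0,0],[0,0,0.03],[0,0,0.08],[0,0,0.13],[0,0,0.19],[0,0,0.25],[0,0,0.3],[0,0,0.32],[0,0,0.32],[0,0,0.32]], "yaw": [0,0,0,0,0,0,0,0,0,0]}}

```text
t: 21.08
tool_pos: [631.3, 73.3, 201.1]
eef_rot: [0.0, 0.707, 0.707, -0.0]
contact_force: [-0.8, -0.4, 1.2]
gripper_width: 0.998
grasp_force: 0.0
```

Call:
{"method": "servo_tool", "body": {"gripper": [91.9,91.9,91.9,91.9,91.9,91.9,91.9,91.9,91.9,91.9], "linear": [[-0.04,-0.05,0],[-0.09,-0.12,0],[-0.14,-0.19,0],[-0.19,-0.26,0],[-0.24,-0.33,0],[-0.29,-0.4,0],[-0.34,-0.47,0],[-0.38,-0.525,0],[-0.4,-0.548,0],[-0.407,-0.557,0]], "yaw": [0,0,0,0,0,0,0,0,0,0]}}

```text
t: 21.92
tool_pos: [424.4, -207.7, 199.2]
eef_rot: [-0.002, 0.709, 0.705, -0.001]
contact_force: [-0.9, -0.2, -0.1]
gripper_width: 1.001
grasp_force: 0.0
```

```bash
python3 - <<'E'
from h import *
for c in('top','side'): im=run(c,[('can_m',631,73,16,52,70,True),('can_l',633,-9.5,16,58,88,True),('can_xl',646,-93,16,64,106,True),('can_s',427.5,-205,0,46,52,True)])
print(get_obs()['tool_pos'])
save(im,'side4')
E
```

```text
top can_m [633.2  74.5] 0.938
top can_l [634.   -9.3] 0.958
top can_xl none
top can_s [ 427.7 -205.8] 0.901
side can_m [633.3  74.2] 0.951
side can_l [634.3 -12.8] 0.873
side can_xl [ 652.4 -114. ] 0.636
side can_s [ 427.7 -204.8] 0.888
[ 428.61245073 -204.05286761  201.00885064]
```

View pics/side4.png

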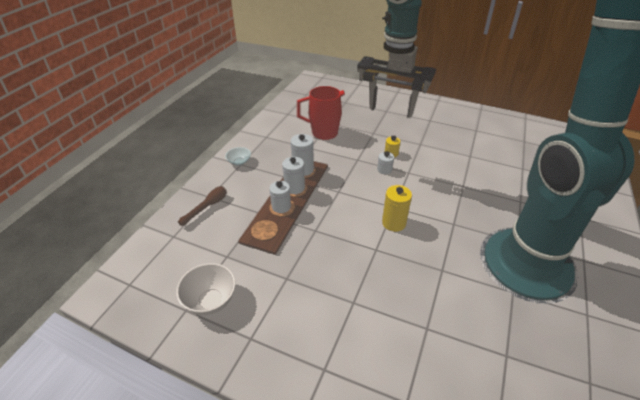

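Call:
{"method": "servo_tool", "body": {"gripper": [91.9,91.9,91.9,91.9,91.9,91.9,91.9,91.9,91.9,91.9], "linear": [[0,-0.002,-0.06],[0,-0.002,-0.12],[0,-0.002,-0.18],[0,-0.002,-0.24],[0,-0.002,-0.3],[0,-0.002,-0.34],[0,-0.002,-0.365],[0,-0.002,-0.378],[0,-0.002,-0.378],[0,-0.002,-0.378]], "yaw": [0,0,0,0,0,0,0,0,0,0]}}

```text
t: 23.25
tool_pos: [428.6, -205.7, 12.4]
eef_rot: [0.0, 0.707, 0.707, 0.0]
contact_force: [0.3, -0.1, -0.6]
gripper_width: 1.0
grasp_force: 0.0
```

Call:
{"method": "servo_tool", "body": {"gripper": [35,35,35,35,35,35,35,35,35,35], "linear": [[0,0,0],[0,0,0],[0,0,0],[0,0,0],[0,0,0],[0,0,0.01],[0,0,0.04],[0,0,0.07],[0,0,0.1],[0,0,0.1]], "yaw": [0,0,0,0,0,0,0,0,0,0]}}

```text
t: 24.08
tool_pos: [429.7, -206.6, 64.5]
eef_rot: [0.002, 0.707, 0.707, 0.001]
contact_force: [0.5, 0.3, -0.1]
gripper_width: 0.491
grasp_force: 30.0
```

Call:
{"method": "servo_tool", "body": {"gripper": [35,35,35,35,35,35,35,35,35,35], "linear": [[0,0,0.05],[0,0,0.11],[0,0,0.17],[0,0,0.23],[0,0.02,0.276],[0.02,0.06,0.276],[0.05,0.11,0.276],[0.09,0.16,0.276],[0.12,0.21,0.276],[0.15,0.26,0.276]], "yaw": [0,0,0,0,0,0,0,0,0,0]}}

```text
t: 24.92
tool_pos: [503.4, -74.9, 199.6]
eef_rot: [-0.0, 0.707, 0.707, -0.0]
contact_force: [0.7, -0.7, -1.4]
gripper_width: 0.492
grasp_force: 30.0
```

Call:
{"method": "servo_tool", "body": {"gripper": [35,35,35,35,35,35,35,35,35,35], "linear": [[0.03,0.05,0],[0.06,0.1,0],[0.1,0.16,0],[0.14,0.22,0],[0.17,0.28,0],[0.2,0.34,0],[0.23,0.4,0],[0.25,0.44,0],[0.26,0.47,0],[0.26,0.48,0]], "yaw": [0,0,0,0,0,0,0,0,0,0]}}

```text
t: 25.75
tool_pos: [632.8, 167.6, 198.8]
eef_rot: [-0.001, 0.706, 0.708, 0.0]
contact_force: [-1.1, 0.1, -1.0]
gripper_width: 0.494
grasp_force: 30.0
```

Call:
{"method": "servo_tool", "body": {"gripper": [35,35,35,35,35,35,35,35,35,35], "linear": [[0,0,0],[0,0,-0.03],[0,0,-0.08],[0,0,-0.13],[0,0,-0.18],[0,0,-0.22],[0,0,-0.24],[0,0,-0.24],[0,0,-0.24],[0,0,-0.24]], "yaw": [0,0,0,0,0,0,0,0,0,0]}}

```text
t: 26.58
tool_pos: [634.0, 163.9, 81.6]
eef_rot: [0.001, 0.707, 0.707, 0.001]
contact_force: [0.8, -0.1, -0.7]
gripper_width: 0.49
grasp_force: 30.0
```

Call:
{"method": "servo_tool", "body": {"gripper": [35,35,35,35,35,35,35,35,35,35], "linear": [[0,0.001,-0.03],[0,0.001,-0.06],[0,0.001,-0.08],[0,0.001,-0.09],[0,0.001,-0.094],[0,0.001,-0.096],[0,0.001,-0.098],[0,0.001,-0.1],[0,0.001,-0.1],[0,0.001,-0.1]], "yaw": [0,0,0,0,0,0,0,0,0,0]}}

```text
t: 27.42
tool_pos: [634.5, 166.8, 36.6]
eef_rot: [0.001, 0.707, 0.707, 0.002]
contact_force: [-12.6, -3.1, 42.3]
gripper_width: 0.497
grasp_force: 30.1
```

Call:
{"method": "servo_tool", "body": {"gripper": [35,35,35,35,35,35,35,35,35,35], "linear": [[0,0,0.005],[0,0,0.01],[0,0,0.016],[0,0,0.016],[0,0,0.016],[0,0,0.016],[0,0,0.016],[0,0,0.016],[0,0,0.016],[0,0,0.016]], "yaw": [0,0,0,0,0,0,0,0,0,0]}}

```text
t: 28.25
tool_pos: [633.0, 164.6, 37.9]
eef_rot: [-0.0, 0.707, 0.707, -0.0]
contact_force: [0.5, -0.7, -0.9]
gripper_width: 0.491
grasp_force: 30.0
```

```bash
python3 - <<'E'
from h import *
o=get_obs();p=o['tool_pos'];print(p)
im=run('side',[('can_s',633.7,165,17,46,52,True),('can_m',631,73,16,52,70,True)])
c=im['image'][130:280,200:360,::-1]; cv2.imwrite('pics/side5c.png',cv2.resize(c,None,fx=4,fy=4))
E
```

```text
[633.02762192 164.55413552  37.8949427 ]
side can_s [638.7 164.9] 0.767
side can_m [620.5  96.2] 0.027
```

View pics/side5c.png

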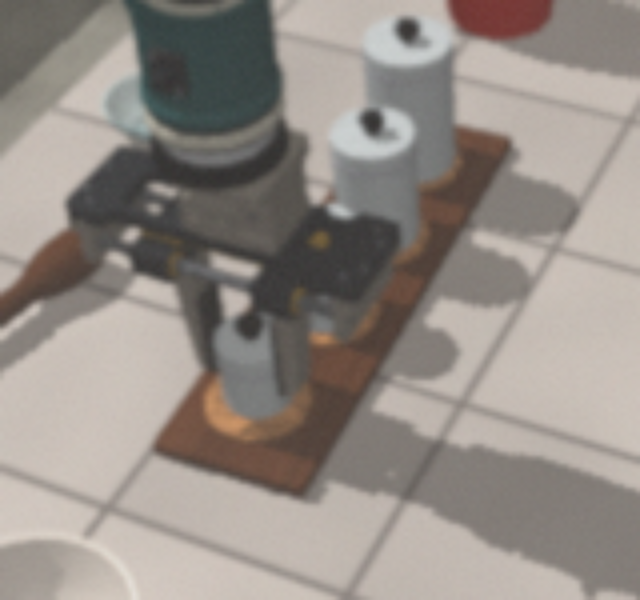

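Call:
{"method": "servo_tool", "body": {"gripper": [35,35,35,50,91.9,91.9,91.9,91.9,91.9,91.9], "linear": [[0,0,-0.002],[0,0,-0.002],[0,0,-0.002],[0,0,-0.002],[0,0,-0.002],[0,0,-0.002],[0,0,-0.002],[0,0,-0.002],[0,0,-0.002],[0,0,-0.002]], "yaw": [0,0,0,0,0,0,0,0,0,0]}}

```text
t: 29.23
tool_pos: [633.1, 164.6, 37.1]
eef_rot: [0.0, 0.707, 0.707, 0.0]
contact_force: [0.4, 0.4, -0.4]
gripper_width: 0.959
grasp_force: 0.0
```

Call:
{"method": "servo_tool", "body": {"gripper": [91.9,91.9,91.9,91.9,91.9,91.9,91.9,91.9,91.9,91.9], "linear": [[0,0,0],[0,0,0],[0,0,0.03],[0,0,0.08],[0,0,0.13],[0,0,0.19],[0,0,0.25],[0,0,0.3],[0,0,0.32],[0,0,0.32]], "yaw": [0,0,0,0,0,0,0,0,0,0]}}

```text
t: 30.07
tool_pos: [634.6, 165.3, 200.9]
eef_rot: [0.002, 0.707, 0.707, 0.003]
contact_force: [1.0, -0.9, 0.1]
gripper_width: 0.999
grasp_force: 0.0
```

Call:
{"method": "servo_tool", "body": {"gripper": [91.9,91.9,91.9,91.9,91.9,91.9,91.9,91.9,91.9,91.9], "linear": [[-0.04,0,0],[-0.09,0.02,0],[-0.14,0.04,0],[-0.19,0.06,0],[-0.24,0.08,0],[-0.29,0.1,0],[-0.34,0.12,0],[-0.38,0.14,0],[-0.4,0.14,0],[-0.4,0.14,0]], "yaw": [0,0,0,0,0,0,0,0,0,0]}}

```text
t: 30.9
tool_pos: [430.7, 234.4, 196.2]
eef_rot: [-0.0, 0.706, 0.708, -0.001]
contact_force: [0.1, 0.5, 0.7]
gripper_width: 1.001
grasp_force: 0.0
```

```bash
python3 - <<'E'
from h import *
I=[('can_s',634,165,16,46,52,True),('can_m',631,73,16,52,70,True),('can_l',633,-9.5,16,58,88,True),('can_xl',646,-93,16,64,106,True)]
for c in('top','side'): im=run(c,I); save(im,c+'6')
E
```

```text
top can_s [633.5 162.5] 0.936
top can_m [633.5  73.9] 0.947
top can_l [633.5  -9.3] 0.962
top can_xl [646.7 -92.5] 0.964
side can_s [635.5 163.1] 0.869
side can_m [631.7  77.1] 0.85
side can_l none
side can_xl [ 677.3 -139.9] 0.235
```

View pics/side6.png

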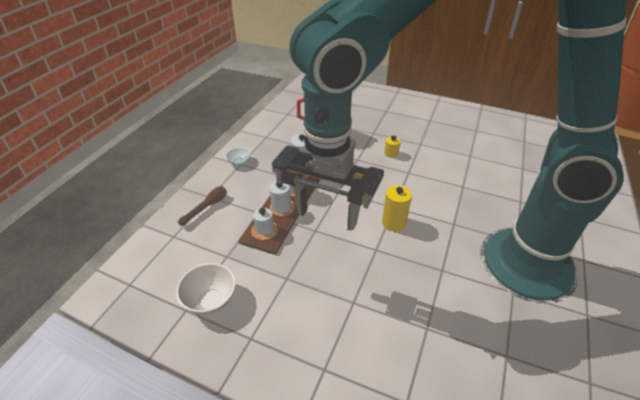

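View pics/top6.png

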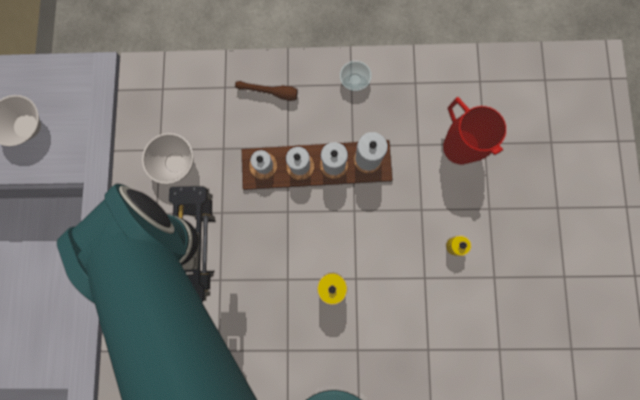

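All four canisters stand upright on their pads: in the top view at (372,147), (334,155), (298,158) and (261,161), tallest nearest the jug. The jug and bowl have not moved.

```bash
python3 -c "
from station import *
print(close_job())"
```

```text
the job is handed in; nothing more can be done
None
```

The job is handed in: all four canisters stand upright on the cork pads in order of height, tallest nearest the red jug, each measured within about 3 mm of its pad's centre; the jug, the bowl and the yellow look-alikes were not moved, but while lowering the smallest canister the wrist force reached about 42 N, because that canister had slipped a few mm in the grip and met its pad early.

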